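# Read sample label and test cassette with the hand-held reader

## Task

Lift the hand-held reader out of its cradle and, keeping it level all the time, aim it down at the barcode on the blue-lidded cup and hold it still for two seconds with its lens about 6 cm above the label. Then carry it to the green-ended test cassette and finish still holding the reader in the air, level and steady, with its lens about 10 cm straight above the cassette's result window; do not put it down. Leave the other cup, the other cassette and everything else where they are.

Things in the scene. Friction and masses are not known exactly. Their poses are not given: they have to be found in the camera images.
- reader: hand-held reader, about 220 g, lying flat in its cradle, underside 30 above the table. White handle 120 long (x -75 to +45) x 40 wide (y) x 32 high; at its +x end a blue head 55 long (x +45 to +100) x 60 wide x 40 high. Origin on the underside, middle line; x points from handle to head, z up. Balance point 10 to 20 ahead of the origin. Grip across the 40 mm handle from above
- reader_grip (a point): best grip point of the reader: on the middle line of the handle, 10 ahead of the reader's origin and 20 above its underside (50 above the table at the start); axes as the reader's
- reader_lens (a point): the lens: centre of the window in the underside of the head, 72.5 ahead of the reader's origin, at underside height; it looks along the reader's -z; a red dot in a white ring on top of the head lies exactly above it; axes as the reader's
- cradle: fixed black charging cradle: base plate 210 x 90 x 8 high, on it a grey rest 150 x 30, top 30 above the table, carrying the reader; low black stops (40 high) 6 behind the handle and 6 ahead of the head. Beside the handle there is only the low plate. Lift the reader straight up. Origin under the reader's origin at table height; axes as the reader's at the start
- cup_blue: sample cup to be read: white cup with a blue screw lid, 68 diameter, 75 high, standing loose on the table; origin at the centre of its underside, z up
- cup_blue_label (a point): centre of the white barcode label (40 x 26, black bars) on top of the blue lid, 75 above the table
- cup_orange: another patient's cup, the same but with an orange lid; leave it alone
- cassette_green: test cassette to be read: flat white plastic 80 (x) x 30 x 6 high, with a green end at -x, loose on the table; origin at the centre of its underside
- cassette_green_window (a point): centre of the grey result window (24 x 10, with red lines) in the middle of the green-ended cassette's top, 6 above the table
- cassette_red: another cassette, the same but with a red end; leave it alone
- cap: loose white screw cap lying open side up, 60 diameter, 16 high, a bystander; origin at the centre of its underside
- marker: black marker pen with a red cap, 125 long (x, from -60 to +65), 14 thick, lying on the table, a bystander; origin on its underside
Not all that is in view belongs to the job. Of the things shaped like the reader, the white one is meant.

How it is judged:
By the outcome, as a careful person would: the job done as asked, in the order asked, and still so for the second after the job is handed in, while the arm keeps its last pose, push and grip.
It also fails if it takes over 64 s, if anything falls off the work surface, if the arm or the gripper's body presses on something with over 40 N, if the wrist force passes 120 N, or if a joint passes its speed limit or range.

## Robot

A 6-joint arm with a two-finger parallel gripper is mounted at the origin on the work surface. World frame = base frame: x ahead of the robot, y to its left, z up, the work surface at z = 0. Lengths are in m, angles in rad, forces in N, time in s.
With the tool pointing down it reaches from about 0.425 to 0.95 m from the base axis. Payload 3.5 kg.
Tool frame: the origin (TCP) lies on the centre line of the jaws, within the pads' length; the fingertips stand 14 mm ahead of it and the grasp point (between the pads) lies 5 mm behind it (tips_ahead is the distance from the TCP to the fingertips, in m); y points along the fingers, z is the direction in which the jaws open and shut, and the axes are right-handed (so a half turn about y gives the same grasp; the last joint's range is limited). The gripper opens to 85 mm and grips with 20 to 120 N. Pads are 22 mm wide; open, the fingers measure 114 mm over their backs; the gripper's body (76 mm by 85 mm) begins 54 mm behind the grasp point. The pads swing forward as they close: fully open they stand 13 mm farther back than shut.
Start: joints at [0.992, 0.286, 1.577, -0, 1.279, -0.15], TCP at [0.281, 0.614, 0.245] pointing down, gripper open.
Joint ranges: [-2.77, 2.77], [-0.9, 2.22], [0.21, 2.48], [-1.53, 4.67], [0.24, 2.81], [-2.84, 2.84]. Speed limits (rad/s): [2.79, 2.79, 3.14, 3.14, 3.14, 3.14].

## Interface

Orientations are given as a unit quaternion [x, y, z, w].
In Python, from plant import get_state, read_camera, sign_off, tips_ahead gives the robot as it stands.
- The arm moves only by the tool send_rows, never from a script. Its argument "plan" is a list of rows, each a list of 2 entries, a list of its own where there are three numbers: the shift along the tool's x, y, z in units of 12 cm (1.0 is 12 cm), then the turn, a rotation vector about the tool's x, y, z in units of 360 degrees (1.0 is 360 degrees). In form: [[[tx, ty, tz], [rx, ry, rz]], ...]. A call has 1 to 12 rows; each row shifts and turns the commanded pose from where the row before left it, along the tool's axes as they then stand; what a row does not reach is not made up. A row lasts 1/10 s, in which the tool goes at most 50 mm and 8.59 degrees, less where a joint would pass 70% of its speed; a pose out of reach is approached as far as the arm can. A call with a number of a shift or a turn outside -1 to 1 is refused whole. A call with a gripper value outside its range is refused whole. "gripper" is the closure, from 0 (fully open) to 1 (shut), set as the call begins (left out, the last holds). The fingers move at their own pace and stop on an object; "grip_force" is the grip in N (left out, the last holds). Time passes only in rows, so rows that do not move let the fingers close. It gives the time, the measured TCP pose, the force and the opening at its end, in the units of the state.
- get_state(): the state, without advancing time (a new reading comes with each control period).
- read_camera(name): name is "scene" or "top" or "wrist"; returns a dict with "img" (420x560x3 uint8, blue, green, red), "fx", "fy", "cx", "cy" (pixels), "world_from_camera" (4x4, takes a point from camera to world coordinates); the wrist camera has in their place "mount" (4x4, takes a point from camera to tool coordinates, whose origin is the TCP and whose axes are the tool frame's). Camera axes: x right, y down, z forward; pixel columns grow to the right and rows downward; lengths in m; the calibration is good to about 2 mm. The wrist camera is an equidistant fisheye: a pixel r from the principal point sees the ray r / f radians off the axis. A picture is of the moment at which its call begins: read the wrist's pose just before it. There is no depth.
- sign_off(): hands the job in, once; it reports no verdict.
The state is a dict: "time": time; "qpos": joint angles; "dq": joint speeds; "joint_efforts": joint torques, N m; "eef_pos": TCP position; "tcp_rot": TCP orientation; "contact_force": force on the tool from outside, world axes, zero at the start; "wrist_torque": the same for the moment, N m; "opening": opening from 0.0 (shut) to 1.0 (fully open).
Only numpy, scipy, OpenCV 4.12 (cv2) and the standard library are available. Lean on these libraries where they do the work, as an engineer would, in place of code of your own. Each camera call takes 0.05 s, during which the arm holds its last target. There are 200 camera calls.

## Working session

There is one attempt and no reset: what is moved stays moved. The work goes in short steps, Python scripts to look and compute and a tool call to move; the robot and the scene stay as the last step left them, time stands still between calls to the robot, and variables do not carry over. Pictures are saved under pics/ and viewed, about 8 in all and at most 12, crops included, and the job is handed in when it is done.

Besides the shell and the picture viewer there is one more tool, called after "Emit:" as name(argument=value, ...) on one line, values as JSON. send_rows: Moves the arm, as the interface text tells. Its arguments: {"type":"object","properties":{"plan":{"type":"array"},"gripper":{"type":"number"},"grip_force":{"type":"number"}},"required":["plan"]}

```bash
ls; mkdir -p pics
python3 - <<'E'
from plant import *
import cv2
s=get_state(); print({k:s[k] for k in('time','eef_pos','tcp_rot','contact_force','opening')}, tips_ahead)
for n in('top','scene'):
    c=read_camera(n); cv2.imwrite(f'pics/{n}1.png',c['img']); print(n,c['fx'],c['cx'],c['cy'],c['world_from_camera'].tolist() if hasattr(c['world_from_camera'],'tolist') else c['world_from_camera'])
E
```

```text
pics
{'time': 0.0, 'eef_pos': array([0.28028469, 0.61337575, 0.24393489]), 'tcp_rot': array([ 0.69170276, -0.15076973,  0.15015142, -0.69012341]), 'contact_force': array([-0.51861708,  0.59987287, -0.12285319]), 'opening': 0.9986850536576006} 0.014
top 543.2495687495339 278.0431802208175 216.34873167896916 [[0.004789213258454544, -0.9873616024064694, 0.15841126705412692, 0.3006613123187475], [-0.9999884983759093, -0.00468787191114708, 0.0010133966834740091, 0.01835542805248187], [-0.00025797724403607124, -0.15841429844011412, -0.9873726973627879, 1.1673118085395788], [0.0, 0.0, 0.0, 1.0]]
scene 388.49393924049326 275.7383578711349 214.97159269625763 [[-0.4750824845968775, 0.4932321770063236, -0.7287102664261429, 1.0779797753289784], [0.8796031115105661, 0.2891514452677308, -0.37774304483406834, 0.33474476451001645], [0.024392602366047577, -0.8204349220170878, -0.5712193446344642, 0.5415131515818626], [0.0, 0.0, 0.0, 1.0]]
```

View pics/top1.png

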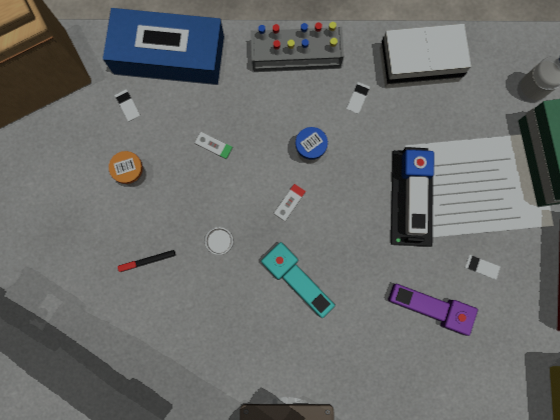

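View pics/scene1.png

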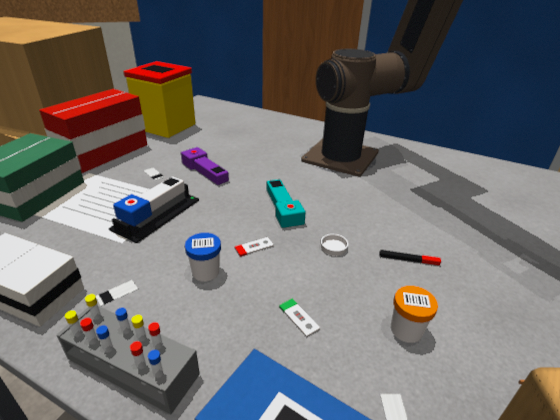

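The top view shows the white reader with blue head in the black cradle (dot about (420,163), handle about (417,205)). The teal (280,260) and purple (460,317) ones are decoys. The blue cup's label is at about (311,142), with the orange cup at (125,167). The green-ended cassette is at about (214,145), with the red one at (290,202). I'll confirm these in one enlarged crop.

```bash
cat > h.py <<'E'
import numpy as np, cv2
from scipy.spatial.transform import Rotation as R
from plant import *
def px2w(c,u,v,z):
    T=np.array(c['world_from_camera']); d=T[:3,:3]@np.array([(u-c['cx'])/c['fx'],(v-c['cy'])/c['fy'],1]); o=T[:3,3]
    return o+d*(z-o[2])/d[2]
def wrist2w(c,s,u,v,z):
    x,y=(u-c['cx'])/c['fx'],(v-c['cy'])/c['fy']; t=np.hypot(x,y)
    k=np.sin(t)/t if t>1e-9 else 1
    M=np.array(c['mount']); Q=R.from_quat(s['tcp_rot']).as_matrix()
    d=Q@M[:3,:3]@np.array([x*k,y*k,np.cos(t)]); o=Q@M[:3,3]+np.array(s['eef_pos'])
    return o+d*(z-o[2])/d[2]
def move(s,p,Rt):
    "shift (tool units), turn (tool units) to reach p,Rt in one go"
    Q=R.from_quat(s['tcp_rot']); return Q.inv().apply(np.array(p)-s['eef_pos'])/.12,(Q.inv()*Rt).as_rotvec()/(2*np.pi)
E
python3 - <<'E'
from h import *
im=cv2.imread('pics/top1.png')
a=cv2.resize(im[140:250,385:445],None,fx=5,fy=5,interpolation=cv2.INTER_CUBIC)
b=cv2.resize(im[120:175,185:335],None,fx=3,fy=5,interpolation=cv2.INTER_CUBIC)
b=np.vstack([cv2.resize(im[120:170,285:335],None,fx=5,fy=5,interpolation=cv2.INTER_CUBIC),cv2.resize(im[120:170,190:240],None,fx=5,fy=5,interpolation=cv2.INTER_CUBIC)])
b=cv2.copyMakeBorder(b,0,50,0,0,cv2.BORDER_CONSTANT)
cv2.imwrite('pics/crop1.png',np.hstack([a,b]))
s=get_state();print(R.from_quat(s['tcp_rot']).as_matrix().round(3))
E
```

```text
[[ 0.909 -0.001  0.416]
 [-0.416 -0.002  0.909]
 [-0.    -1.    -0.002]]
```

View pics/crop1.png

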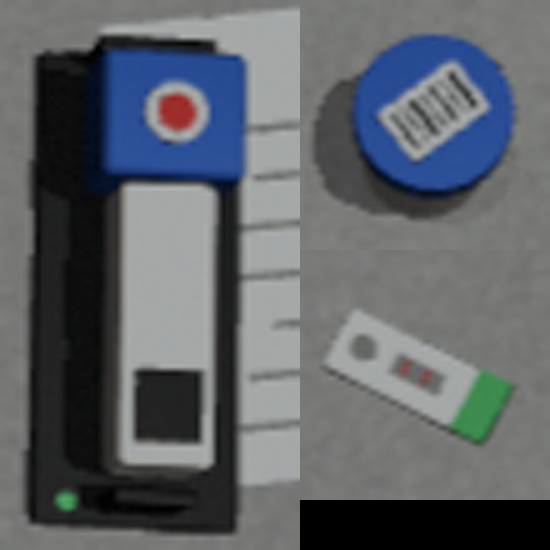

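The crop confirms the targets. The white reader in the cradle has its dot at px (420.4,162.2), and its handle's top midline runs (418.9,176.8) to (418.1,233.2). The blue lid's label is at (312,142). The green-ended cassette's window is at (213.4,144.8).

Run:
```python
from h import *
c=read_camera('top'); f=lambda u,v,z:px2w(c,u-.4,v-.4,z)
dot=f(420.4,162.2,.07);h1=f(418.9,176.8,.062);h2=f(418.1,233.2,.062)
print(dot,h1,h2,'cup',f(312,142,.075),'cas',f(213.4,144.8,.006))
d=dot-h2;yaw=np.arctan2(d[1],d[0]);print('yaw',np.degrees(yaw),'len',np.hypot(*d[:2]), np.degrees(np.arctan2(*(h1-h2)[[1,0]])))
u=np.array([np.cos(yaw),np.sin(yaw)]);print('grip',dot[:2]-.0625*u, h2[:2]+.085*u)
c=read_camera('wrist');print(np.array(c['mount']).round(3),c['fx'],c['cx'],c['cy'])
```

```text
[ 0.59297288 -0.27510567  0.07      ] [ 0.56374669 -0.27297074  0.062     ] [ 0.44518887 -0.26704379  0.062     ] cup [ 0.63388232 -0.04964475  0.075     ] cas [0.64748905 0.16420148 0.006     ]
yaw -3.1224913689916116 len 0.1480037323374895 -2.861948900909577
grip [ 0.53056566 -0.27170125] [ 0.53006268 -0.27167381]
[[-0.     0.964  0.268 -0.067]
 [ 0.    -0.268  0.964 -0.129]
 [ 1.     0.    -0.     0.   ]
 [ 0.     0.     0.     1.   ]] 325.19226210127806 283.3215165516242 209.15043200260038
```

Emit:
send_rows(plan=[[[0, 0, 0], [0, -0.02, 0]], [[0, 0, 0], [0, -0.02, 0]], [[0, 0, 0], [0, -0.02, 0]], [[0.2, 0, -0.33], [0, 0, 0]], [[0.2, 0, -0.33], [0, 0, 0]], [[0.2, 0, -0.33], [0, 0, 0]], [[0.2, 0, -0.33], [0, 0, 0]], [[0.2, 0, -0.33], [0, 0, 0]], [[0.2, 0, -0.33], [0, 0, 0]], [[0.2, 0, -0.33], [0, 0, 0]], [[0.2, 0, -0.33], [0, 0, 0]], [[0.2, 0, -0.33], [0, 0, 0]]], gripper=0)

```text
time: 1.4
eef_pos: [0.4783, 0.245, 0.2453]
tcp_rot: [-0.707, 0.018, -0.018, 0.707]
contact_force: [0.2, 1.2, 0.7]
opening: 1.0
```

Run:
```python
from h import *
s=get_state();Y=R.from_matrix([[1,0,0],[0,0,1],[0,-1,0]]);print(s['time'],s['eef_pos'],s['qpos'])
Rt=R.from_euler('z',-3,degrees=True)*Y
print(move(s,[.5303,-.2717,.17],Rt))
```

```text
1.4 [0.47829923 0.24502729 0.24533324] [ 2.84528270e-01 -1.82075029e-02  1.91450290e+00  6.68996982e-05
  1.24502793e+00 -1.23456985e+00]
(array([ 0.65522237,  0.62729382, -4.27799399]), array([-2.36777283e-05,  1.01901585e-04,  3.71290033e-05]))
```

Emit:
send_rows(plan=[[[0.055, 0.05, -0.36], [0, 0, 0]], [[0.055, 0.05, -0.36], [0, 0, 0]], [[0.055, 0.05, -0.36], [0, 0, 0]], [[0.055, 0.05, -0.36], [0, 0, 0]], [[0.055, 0.05, -0.36], [0, 0, 0]], [[0.055, 0.05, -0.36], [0, 0, 0]], [[0.055, 0.05, -0.36], [0, 0, 0]], [[0.055, 0.05, -0.36], [0, 0, 0]], [[0.055, 0.05, -0.36], [0, 0, 0]], [[0.055, 0.05, -0.36], [0, 0, 0]], [[0.055, 0.05, -0.36], [0, 0, 0]], [[0.055, 0.05, -0.3], [0, 0, 0]]])

```text
time: 2.6
eef_pos: [0.5303, -0.2701, 0.173]
tcp_rot: [0.707, -0.019, 0.019, -0.707]
contact_force: [0.5, -0.3, 0.1]
opening: 1.003
```

Emit:
send_rows(plan=[[[0, 0, 0], [0, 0, 0]], [[0, 0, 0], [0, 0, 0]], [[0, 0, 0], [0, 0, 0]]])

```text
time: 2.9
eef_pos: [0.5304, -0.2669, 0.1732]
tcp_rot: [-0.707, 0.018, -0.018, 0.707]
contact_force: [0.4, -0.7, 0.5]
opening: 0.997
```

Run:
```python
from h import *
s=get_state();Y=R.from_matrix([[1,0,0],[0,0,1],[0,-1,0]]);print(s['time'],s['eef_pos'],s['contact_force'],s['qpos'])
Rt=R.from_euler('z',-3,degrees=True)*Y
print(move(s,[.5303,-.2717,.045],Rt))
c=read_camera('wrist');cv2.imwrite('pics/w1.png',c['img'])
```

```text
2.9 [ 0.53035775 -0.26687237  0.17318798] [ 0.36724108 -0.69247336  0.52247576] [-6.37086456e-01  1.78815659e-01  1.84233901e+00  3.10705283e-04
  1.12117879e+00 -2.15681924e+00]
(array([ 0.00207227,  1.06820623, -0.04088879]), array([-1.02256700e-04,  1.84809488e-04, -7.36705642e-05]))
```

View pics/w1.png

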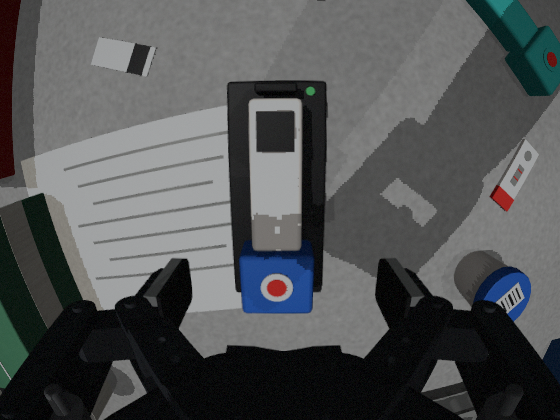

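The wrist view shows the white reader between the open fingers: dot at (276.5,288), handle's rear top edge centre about (275.5,99), handle edges about x=249 and 302.

Run:
```python
from h import *
s=get_state();c=read_camera('wrist')
dot=wrist2w(c,s,276.5,288,.07);h2=wrist2w(c,s,275.5,99,.062);print(dot,h2)
d=dot-h2;yaw=np.arctan2(d[1],d[0]);u=np.array([np.cos(yaw),np.sin(yaw)]);print(np.degrees(yaw),np.hypot(*d[:2]),dot[:2]-.0625*u)
print('cup',wrist2w(c,s,511,298,.075))
```

```text
[ 0.59395857 -0.27524543  0.07      ] [ 0.44674013 -0.26795187  0.062     ]
-2.8362509745032676 0.14739899957498526 [ 0.53153513 -0.27215282]
cup [ 0.62976206 -0.04417631  0.075     ]
```

Both cameras agree to about 1 mm. Descend.

Emit:
send_rows(plan=[[[0.008, 0, -0.043], [0, 0, 0]], [[0, 0.2, 0], [0, 0, 0]], [[0, 0.2, 0], [0, 0, 0]], [[0, 0.2, 0], [0, 0, 0]], [[0, 0.15, 0], [0, 0, 0]], [[0, 0.12, 0], [0, 0, 0]], [[0, 0.1, 0], [0, 0, 0]], [[0, 0.1, 0], [0, 0, 0]], [[0, 0, 0], [0, 0, 0]], [[0, 0, 0], [0, 0, 0]]])

```text
time: 4.0
eef_pos: [0.5314, -0.2732, 0.0451]
tcp_rot: [0.707, -0.018, 0.018, -0.707]
contact_force: [0.0, -0.1, -0.2]
opening: 1.003
```

Emit:
send_rows(plan=[[[0, 0, 0], [0, 0, 0]], [[0, 0, 0], [0, 0, 0]], [[0, 0, 0], [0, 0, 0]], [[0, 0, 0], [0, 0, 0]], [[0, 0, 0], [0, 0, 0]], [[0, 0, 0], [0, 0, 0]], [[0, 0, 0], [0, 0, 0]], [[0, 0, 0], [0, 0, 0]], [[0, 0, 0], [0, 0, 0]], [[0, 0, 0], [0, 0, 0]]], gripper=1, grip_force=60)

```text
time: 5.0
eef_pos: [0.5318, -0.2735, 0.0458]
tcp_rot: [0.707, -0.018, 0.019, -0.707]
contact_force: [-0.0, -0.4, 5.5]
opening: 0.457
```

Emit:
send_rows(plan=[[[0, -0.03, 0], [0, 0, 0]], [[0, -0.06, 0], [0, 0, 0]], [[0, -0.1, 0], [0, 0, 0]], [[0, -0.15, 0], [0, 0, 0]], [[0, -0.15, 0], [0, 0, 0]], [[0, -0.15, 0], [0, 0, 0]], [[0, -0.15, 0], [0, 0, 0]], [[0, -0.15, 0], [0, 0, 0]], [[0, -0.1, 0], [0, 0, 0]], [[0, -0.05, 0], [0, 0, 0]], [[0, 0, 0], [0, 0, 0]], [[0, 0, 0], [0, 0, 0]]])

```text
time: 6.2
eef_pos: [0.5307, -0.2727, 0.1749]
tcp_rot: [-0.707, 0.019, -0.018, 0.707]
contact_force: [-0.8, 0.4, -1.6]
opening: 0.458
```

Run:
```python
from h import *
s=get_state();print(s['time'],s['eef_pos'],s['contact_force'],s['wrist_torque'],s['opening'])
a=read_camera('wrist');b=read_camera('scene')
cv2.imwrite('pics/w2.png',np.vstack([a['img'][60:360,:],b['img'][60:360]]))
```

```text
6.2 [ 0.53073679 -0.27270698  0.17488501] [-0.75064211  0.36635202 -1.62508326] [0.03363686 0.0418854  0.07802696] 0.45784331843802667
```

View pics/w2.png

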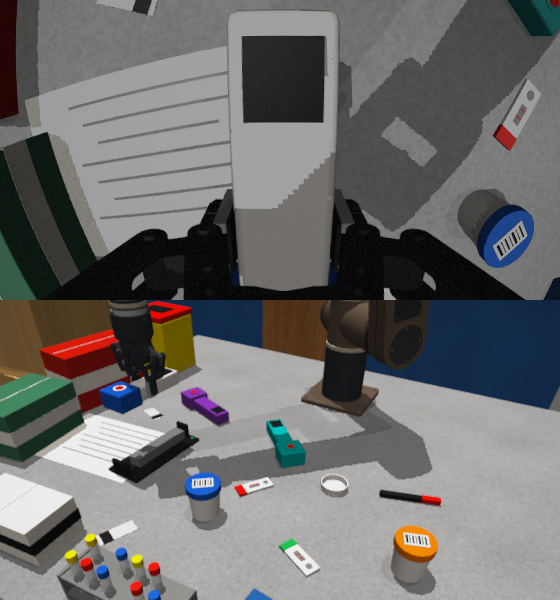

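The reader is out of the cradle (wrist: rear top edge about (285,72), full-image row). The cradle is empty and the blue dot is at about (120,149) in the scene view. Now I check level from the pixels.

```bash
cat >> h.py <<'E'
def projw(c,p):
    "tool-frame point to wrist pixel"
    M=np.array(c['mount']); q=M[:3,:3].T@(np.array(p)-M[:3,3]); r=np.hypot(q[0],q[1]); t=np.arctan2(r,q[2])
    return c['cx']+c['fx']*t*q[0]/r, c['cy']+c['fy']*t*q[1]/r
def proj(c,p):
    T=np.array(c['world_from_camera']); q=T[:3,:3].T@(np.array(p)-T[:3,3]); return c['cx']+c['fx']*q[0]/q[2], c['cy']+c['fy']*q[1]/q[2]
E
python3 - <<'E'
from h import *
c=read_camera('wrist');s=get_state();im=c['img']
for t in(-4,-2,0,2,4):  # pitch deg, + = head down; about grip pt (tool x fwd, y down)
    a=np.radians(t); out=[]
    for x,h in((-.085,.0165),): out.append(projw(c,[x*np.cos(a)+h*np.sin(a), -(h*np.cos(a)-x*np.sin(a)),0]))
    print(t,np.round(out,1))
g=im[55:95,285].mean(1).round();print(g)
Q=R.from_quat(s['tcp_rot']);
for n in('scene','top'):
    k=read_camera(n);im=k['img'];hsv=cv2.cvtColor(im,cv2.COLOR_BGR2HSV)
    m=((hsv[...,0]<10)|(hsv[...,0]>170))&(hsv[...,1]>140)&(hsv[...,2]>90)
    for t in(-4,0,4):
        a=np.radians(t);x,h=.0625,.0245
        p=s['eef_pos']+Q.apply([x*np.cos(a)+h*np.sin(a),-(h*np.cos(a)-x*np.sin(a)),0]); u,v=proj(k,p);print(n,t,round(u,1),round(v,1))
    u,v=int(u),int(v);y,x=np.nonzero(m[v-15:v+15,u-15:u+15]);print('seen',x.mean()+u-15,y.mean()+v-15,len(x))
E
```

```text
-4 [[283.1  70.1]]
-2 [[283.1  69.9]]
0 [[283.1  70.1]]
2 [[283.1  70.5]]
4 [[283.1  71.4]]
[107. 110. 112. 113. 111. 108. 108. 110. 110. 108. 108. 108. 110. 111.
  89. 127. 152. 157. 158. 159. 159. 159. 159. 160. 160. 159. 160. 160.
 159. 160. 160. 160. 160. 160. 160. 160. 159. 160. 160. 160.]
scene -4 119.0 145.6
scene 0 118.7 147.9
scene 4 118.6 150.2
seen 119.07692307692307 147.3846153846154 13
top -4 439.1 144.0
top 0 438.4 143.7
top 4 437.8 143.6
seen nan nan 0<stdin>:15: RuntimeWarning: Mean of empty slice.
  ret = ret.dtype.type(ret / rcount)
```

Run:
```python
from h import *
s=get_state()
def crop(im,u,v,r,f): return cv2.resize(im[v-r:v+r,u-r:u+r],None,fx=f,fy=f,interpolation=cv2.INTER_CUBIC)
t=read_camera('top');k=read_camera('scene');s=get_state();w=read_camera('wrist')
def lid(im,u,v,r):
    h=cv2.cvtColor(im,cv2.COLOR_BGR2HSV)[v-r:v+r,u-r:u+r]; m=((h[...,0]>100)&(h[...,0]<130)&(h[...,1]>130)).astype('uint8')
    n,l,st,ce=cv2.connectedComponentsWithStats(m);i=1+st[1:,4].argmax();print(st[i]+[u-r,v-r,0,0,0])
lid(t['img'],311,142,24);lid(w['img'],505,298,40)
print('top',px2w(t,311.6,141.6,.075),'scene',px2w(k,203,242.5,.075),'wrist',wrist2w(w,s,509.5,301,.075))
print('cas top',px2w(t,213.4-.4,144.4,.006),'scene',px2w(k,300,318,.006))
o=np.hstack([crop(k['img'],203,250,25,5),crop(w['img'],509,300,25,5),crop(k['img'],300,318,25,5)])
cv2.imwrite('pics/c2.png',o)
```

```text
[296 127  32  32 540]
[ 477  265   57   62 1949]
top [ 0.63388232 -0.04964475  0.075     ] scene [ 0.63289071 -0.04936175  0.075     ] wrist [ 0.63515707 -0.04992055  0.075     ]
cas top [0.64748905 0.16420148 0.006     ] scene [0.65109667 0.16732539 0.006     ]
```

View pics/c2.png

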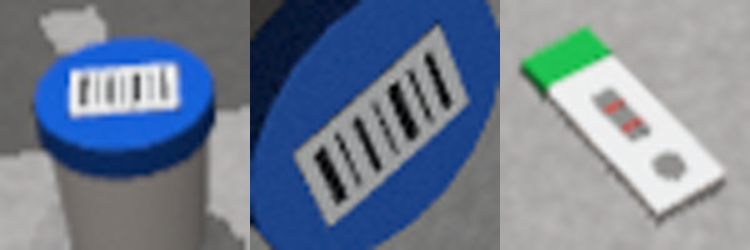

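The label centre agrees across the three cameras at about (0.634,-0.0497). Now moving there, level.

Emit:
send_rows(plan=[[[0.02, 0, 0.05], [0, 0, 0]], [[0.02, 0, 0.12], [0, 0, 0]], [[0.02, 0, 0.2], [0, 0, 0]], [[0.025, 0, 0.23], [0, 0, 0]], [[0.025, 0, 0.23], [0, 0, 0]], [[0.025, 0, 0.23], [0, 0, 0]], [[0.025, 0, 0.23], [0, 0, 0]], [[0.025, 0, 0.23], [0, 0, 0]], [[0.02, 0, 0.2], [0, 0, 0]], [[0.02, 0, 0.12], [0, 0, 0]], [[0.02, 0, 0.05], [0, 0, 0]], [[0, 0, 0], [0, 0, 0]]])

```text
time: 7.8
eef_pos: [0.5726, -0.0474, 0.1759]
tcp_rot: [0.707, -0.018, 0.018, -0.707]
contact_force: [-0.3, -0.3, -1.7]
opening: 0.459
```

Emit:
send_rows(plan=[[[0, 0.03, 0], [0, 0, 0]], [[0, 0.06, 0], [0, 0, 0]], [[0, 0.06, 0], [0, 0, 0]], [[0, 0.05, 0], [0, 0, 0]], [[0, 0, 0], [0, 0, 0]], [[0, 0, 0], [0, 0, 0]], [[0, 0, 0], [0, 0, 0]]])

```text
time: 8.5
eef_pos: [0.5725, -0.0482, 0.152]
tcp_rot: [0.707, -0.018, 0.019, -0.707]
contact_force: [0.3, 0.1, -1.9]
opening: 0.458
```

Run:
```python
from h import *
s=get_state();print(s['time'],s['eef_pos'],s['contact_force'],s['opening'])
Rt=R.from_euler('z',-3,degrees=True)*R.from_matrix([[1,0,0],[0,0,1],[0,-1,0]])
print(move(s,[.572,-.047,.1505],Rt))
Q=R.from_quat(s['tcp_rot'])
for n in('scene','top'):
    k=read_camera(n);im=k['img'];u,v=proj(k,s['eef_pos']+Q.apply([.0625,-.0245,0]));print(n,u,v)
    u,v=int(u),int(v); cv2.imwrite(f'pics/z_{n}.png',cv2.resize(im[max(v-50,0):v+50,u-50:u+50],(400,400),interpolation=cv2.INTER_CUBIC)); print(u-50,v-50)
cv2.imwrite('pics/d3.png',np.hstack([cv2.imread('pics/z_scene.png'),cv2.imread('pics/z_top.png')]))
```

```text
8.5 [ 0.57250715 -0.04818758  0.15200905] [ 0.31662409  0.05352692 -1.89592914] 0.45815732885753585
(array([-0.0047411 ,  0.01257179,  0.00966509]), array([1.68652242e-05, 6.74579443e-05, 8.63755568e-05]))
scene 196.52349172387304 197.3231329502771
146 147
top 315.7863195082509 125.33880489579715
265 75
```

View pics/d3.png

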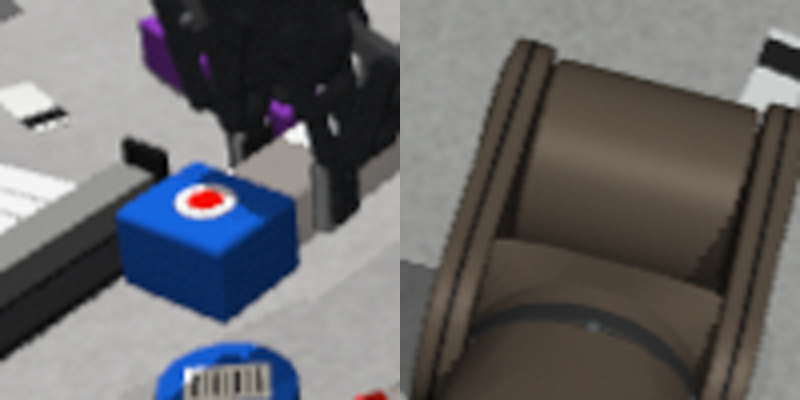

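The dot appears at scene (197.2,197), predicted (196.5,197.3), so the lens is within about 2 mm of the label axis, at about 6 cm, and level. Make a small trim, then hold for over 2 s.

Emit:
send_rows(plan=[[[0, 0.01, 0.01], [0, 0, 0]], [[0, 0, 0], [0, 0, 0]], [[0, 0, 0], [0, 0, 0]], [[0, 0, 0], [0, 0, 0]], [[0, 0, 0], [0, 0, 0]], [[0, 0, 0], [0, 0, 0]], [[0, 0, 0], [0, 0, 0]], [[0, 0, 0], [0, 0, 0]], [[0, 0, 0], [0, 0, 0]], [[0, 0, 0], [0, 0, 0]], [[0, 0, 0], [0, 0, 0]], [[0, 0, 0], [0, 0, 0]]])

```text
time: 9.8
eef_pos: [0.5723, -0.0469, 0.1505]
tcp_rot: [-0.707, 0.018, -0.018, 0.707]
contact_force: [1.0, -0.2, -1.5]
opening: 0.458
```

Emit:
send_rows(plan=[[[0, 0, 0], [0, 0, 0]], [[0, 0, 0], [0, 0, 0]], [[0, 0, 0], [0, 0, 0]], [[0, 0, 0], [0, 0, 0]], [[0, 0, 0], [0, 0, 0]], [[0, 0, 0], [0, 0, 0]], [[0, 0, 0], [0, 0, 0]], [[0, 0, 0], [0, 0, 0]], [[0, 0, 0], [0, 0, 0]], [[0, 0, 0], [0, 0, 0]], [[0, 0, 0], [0, 0, 0]], [[0, 0, 0], [0, 0, 0]]])

```text
time: 11.0
eef_pos: [0.5724, -0.0469, 0.1506]
tcp_rot: [0.707, -0.018, 0.018, -0.707]
contact_force: [-0.2, -0.2, -1.5]
opening: 0.458
```

Emit:
send_rows(plan=[[[0, 0, 0], [0, 0, 0]], [[0, 0, 0], [0, 0, 0]], [[0, 0, 0], [0, 0, 0]], [[0, 0, 0], [0, 0, 0]], [[0, 0, 0], [0, 0, 0]], [[0, 0, 0], [0, 0, 0]]])

```text
time: 11.6
eef_pos: [0.5724, -0.0469, 0.1505]
tcp_rot: [0.707, -0.018, 0.018, -0.707]
contact_force: [-0.2, -0.1, -1.9]
opening: 0.461
```

Run:
```python
from h import *
t=read_camera('top');k=read_camera('scene');s=get_state();print(s['time'],s['eef_pos'])
print(px2w(t,213,144.4,.006),px2w(k,299.2,315.6,.006))
w=read_camera('wrist')
p=[.6485,.165,.006];Q=R.from_quat(s['tcp_rot']);print(projw(w,Q.inv().apply(np.array(p)-s['eef_pos'])))
Rt=R.from_euler('z',-3,degrees=True)*R.from_matrix([[1,0,0],[0,0,1],[0,-1,0]])
print(move(s,[.6485-.062,.165+.0025,.1215],Rt))
```

```text
11.7 [ 0.57235703 -0.0468655   0.15053169]
[0.64748905 0.16420148 0.006     ] [0.64694201 0.16378857 0.006     ]
(np.float64(484.78037918202654), np.float64(259.8883018353977))
(array([0.02512249, 0.24194401, 1.79008481]), array([-1.15457308e-06,  8.18035264e-05,  1.51604791e-06]))
```

Emit:
send_rows(plan=[[[0, 0, 0.05], [0, 0, 0]], [[0, 0, 0.12], [0, 0, 0]], [[0, 0, 0.2], [0, 0, 0]], [[0.005, 0, 0.21], [0, 0, 0]], [[0.005, 0, 0.21], [0, 0, 0]], [[0.005, 0, 0.21], [0, 0, 0]], [[0, 0, 0.21], [0, 0, 0]], [[0, 0, 0.2], [0, 0, 0]], [[0, 0, 0.2], [0, 0, 0]], [[0, 0, 0.12], [0, 0, 0]], [[0, 0, 0.05], [0, 0, 0]], [[0, 0, 0], [0, 0, 0]]])

```text
time: 12.95
eef_pos: [0.585, 0.1671, 0.1504]
tcp_rot: [0.707, -0.018, 0.018, -0.707]
contact_force: [0.4, -1.0, -2.3]
opening: 0.458
```

Emit:
send_rows(plan=[[[0, 0.03, 0], [0, 0, 0]], [[0, 0.06, 0], [0, 0, 0]], [[0, 0.06, 0], [0, 0, 0]], [[0, 0.06, 0], [0, 0, 0]], [[0, 0.03, 0], [0, 0, 0]], [[0, 0, 0], [0, 0, 0]], [[0, 0, 0], [0, 0, 0]], [[0, 0, 0], [0, 0, 0]]])

```text
time: 13.75
eef_pos: [0.5856, 0.1664, 0.1222]
tcp_rot: [-0.707, 0.018, -0.019, 0.707]
contact_force: [-0.6, 0.9, -1.6]
opening: 0.457
```

Run:
```python
from h import *
s=get_state();print(s['time'],s['eef_pos'],s['contact_force'],s['opening'])
Rt=R.from_euler('z',-3,degrees=True)*R.from_matrix([[1,0,0],[0,0,1],[0,-1,0]])
print(move(s,[.6473-.062,.164+.0025,.1215],Rt))
Q=R.from_quat(s['tcp_rot'])
k=read_camera('scene')
for a in(-4,0,4):
    b=np.radians(a);print(a,proj(k,s['eef_pos']+Q.apply([.0625*np.cos(b)+.0245*np.sin(b),-(.0245*np.cos(b)-.0625*np.sin(b)),0])))
im=k['img'];h=cv2.cvtColor(im,cv2.COLOR_BGR2HSV);m=((h[...,0]<10)|(h[...,0]>170))&(h[...,1]>140)&(h[...,2]>90)
u,v=map(int,proj(k,s['eef_pos']+Q.apply([.0625,-.0245,0])));y,x=np.nonzero(m[v-15:v+15,u-15:u+15]);print('seen',x.mean()+u-15,y.mean()+v-15,len(x))
cv2.imwrite('pics/e4.png',im)
```

```text
13.75 [0.58555051 0.16639724 0.12217957] [-0.57394189  0.85271226 -1.57294515] 0.45691936550974427
(array([-0.00213407,  0.00566134,  0.00074602]), array([-2.86367864e-05,  8.40915341e-05,  1.38164682e-04]))
-4 (np.float64(304.6331847309924), np.float64(252.2060529222542))
0 (np.float64(303.88772450862206), np.float64(254.97893025665135))
4 (np.float64(303.2319651018427), np.float64(257.6910246615776))
seen 304.25581395348837 253.90697674418607 43
```

View pics/e4.png

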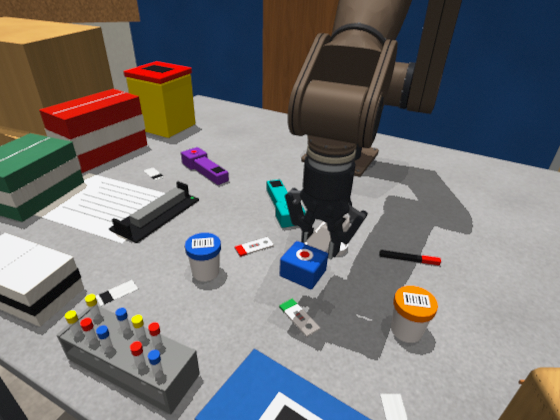

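The scene view shows the reader level above the green cassette: dot seen at (304.3,253.9), predicted for level (303.9,255.0). Cups, cassettes and the rest are where they were. Settle and hand in.

Emit:
send_rows(plan=[[[0, 0, 0], [0, 0, 0]], [[0, 0, 0], [0, 0, 0]], [[0, 0, 0], [0, 0, 0]], [[0, 0, 0], [0, 0, 0]], [[0, 0, 0], [0, 0, 0]], [[0, 0, 0], [0, 0, 0]], [[0, 0, 0], [0, 0, 0]], [[0, 0, 0], [0, 0, 0]], [[0, 0, 0], [0, 0, 0]], [[0, 0, 0], [0, 0, 0]], [[0, 0, 0], [0, 0, 0]], [[0, 0, 0], [0, 0, 0]]])

```text
time: 15.0
eef_pos: [0.5852, 0.1664, 0.1217]
tcp_rot: [-0.707, 0.018, -0.018, 0.707]
contact_force: [-0.1, -0.8, -1.6]
opening: 0.46
```

```bash
python3 -c "
from plant import *
s=get_state();print(s['time'],s['eef_pos'],s['opening'],abs(s['dq']).max());print(sign_off())"
```

```text
15.0 [0.58521349 0.16636855 0.12172803] 0.4597773936440127 0.0010298169818065432
the job is handed in; nothing more can be done
None
```

The job is done and handed in at 15 s. I lifted the white reader straight up out of its cradle and held it level about 6 cm above the blue cup's label for about 3 s. It finished held still, with its lens about 10 cm above the green cassette's result window.

- **Position:** the cameras agreed to about 1–2 mm on the reader and the blue cup's label, and to under 1 mm on the cassette window. The lens heights are worked out from the arm pose and where the reader was gripped; they were not measured directly.
- **Level:** the dot on the head was within about 1 px of where a level reader would put it, so any tilt is no more than about 1.5°. That is the limit of this check.
- **Top camera:** the arm hid the reader from the top camera during the checks, so the level check rests on the scene camera.
- **Grip and surroundings:** the grip opening stayed steady at about 39 mm throughout. In the last picture the cups, cassettes and other objects had not moved, except the loose cap, which was mostly hidden behind the gripper.

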